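# Turn a model corner in the glue press and hold the press down

## Robot

A 7-joint arm with a two-finger parallel gripper is mounted at the origin on the work surface. World frame = base frame: x ahead of the robot, y to its left, z up, the work surface at z = 0. Lengths are in m, angles in degrees, forces in N, time in s.
With the tool pointing down it reaches from about 0.425 to 1.025 m from the base axis. Payload 3.6 kg.
Tool frame: the origin (TCP) lies between the finger pads; the fingertips stand 22 mm ahead of it and the grasp point (between the pads) lies 3 mm ahead of it; x points along the fingers, z is the direction in which the jaws open and shut, and the axes are right-handed (so a half turn about x gives the same grasp; the last joint's range is limited). The gripper opens to 85 mm and grips with 20 to 120 N. Pads are 22 mm wide; open, the fingers measure 114 mm over their backs; the gripper's body (76 mm by 85 mm) begins 54 mm behind the grasp point. The pads swing forward as they close: fully open they stand 13 mm farther back than shut.
Start: joints at [-73.367, 33.873, 2.773, 92.16, -1.908, 54.013, -1.931], TCP at [0.271, 0.672, 0.253] pointing down, gripper open.
Joint ranges: [-153.93, 153.93], [-27.13, 128.08], [-72.61, 78.16], [10.71, 143.7], [-87.88, 267.88], [4.46, 118.87], [-176.78, 176.78]. Speed limits (degrees/s): [147.25, 147.25, 180, 180, 180, 180, 180].

## Interface

Orientations are given as [roll, pitch, yaw] about the fixed x, y, z axes, in that order (R = Rz(yaw) Ry(pitch) Rx(roll)).
In Python, from bench import * gives the robot as it stands.
- The arm moves only by the tool servo_tool, never from a script. Its argument "rows" is a list of rows, each an object with "offset": the shift along the world's x, y, z in mm, a list of three; "dr": the turn, a rotation vector about the world's x, y, z in rad, a list of three; "jaw": the closure in counts, from 0 (fully open) to 255 (shut). A call has 1 to 20 rows; each row shifts and turns the commanded pose from where the row before left it; what a row does not reach is not made up. A row lasts 1/12 s, in which the tool goes at most 41.7 mm and 7.16 degrees, less where a joint would pass 70% of its speed; a pose out of reach is approached as far as the arm can. A call is refused whole if a number of a shift passes 41.7 or a number of a turn 0.125, either way. A call with a gripper value outside its range is refused whole. The fingers move at their own pace and stop on an object; "newtons" is the grip in N (left out, the last holds). Time passes only in rows, so rows that do not move let the fingers close. It gives the time, the measured TCP pose, the force and the opening at its end, in the units of the state.
- get_state(): the state, without advancing time (a new reading comes with each control period).
- capture(name): name is "side" or "top" or "wrist"; returns a dict with "frame" (420x560x3 uint8, red, green, blue), "range_z" (420x560 float32, m along the optical axis (not along the pixel's ray), 0 where there is no reading), "mtx" (3x3 intrinsics, pixels), "distortion" ([k1, k2, p1, p2, k3] as OpenCV has them; the pictures are not rectified), "xyz" and "rotation" of the camera in the world; the wrist camera has in their place "mount" (4x4, takes a point from camera to tool coordinates, whose origin is the TCP and whose axes are the tool frame's). Camera axes: x right, y up, looking along -z (the intrinsics and any distortion apply to the point x, -y, -z); pixel columns grow to the right and rows downward; lengths in m; the calibration is good to about 2 mm. A picture is of the moment at which its call begins: read the wrist's pose just before it.
- hand_in(): hands the job in, once; it reports no verdict.
The state is a dict: "clock": time; "qpos": joint angles; "joint_velocities": joint speeds; "joint_torque": joint torques, N m; "tcp_pos": TCP position; "orientation": TCP orientation; "wrist_force": force on the tool from outside, world axes, zero at the start; "moment": the same for the moment, N m; "width": opening from 0.0 (shut) to 1.0 (fully open).
Only numpy, scipy, OpenCV 4.12 (cv2) and the standard library are available. Lean on these libraries where they do the work, as an engineer would, in place of code of your own. Each camera call takes 0.05 s, during which the arm holds its last target. There are 200 camera calls.

## Task

The rail with the square pad of the plywood model corner has had its turn in the glue press: now turn the piece a quarter turn and lay it flat on the bench with its other rail, the one with the round pad, pointing into the press, the pad centred under the press's foot and the rail's end square up against the steel stop bar, and let go of it. Then press the black palm knob down 30 mm, so that the foot bears on the round pad, and finish while still holding the knob down there. Leave the other things on the bench where they stand.

Things in the scene. Friction and masses are not known exactly. Their poses are not given: they have to be found in the camera images.
- press: grey cast C-frame glue press fixed to the bench. Origin on the bench straight below the ram axis; z up; +x points from the mouth into the press. Column 44 mm wide from x = 51 to 85 mm, 135 mm tall; from it an arm 30 mm wide, 103 to 137 mm high, reaches over to a round guide of 17 mm radius on the ram axis. Mouth open to -x and both sides; the bed is the bench itself
- stop_bar (a point): middle of the front face of the steel stop bar at the back of the press's mouth, 7 mm above the bench, at x = +16 mm in the press frame; the bar is 90 mm wide (press y) and 20 mm high, its flat face looks to press -x
- knob: black mushroom palm knob with the steel ram below it, sliding straight down by up to 40 mm. Knob 52 mm diameter, 20 mm thick; origin at the centre of its underside, 177 mm above the bench at rest. A spring returns it: about 2.5 N starts it, about 7 N at 30 mm; with the foot on the workpiece (reached at 20 mm travel) about 13 N at 30 mm
- knob_top (a point): centre of the knob's flat top (44 mm wide), on the ram axis: 197 mm above the bench at rest, 167 mm when pressed down 30 mm
- foot: rubber foot under the ram, a disc of 20 mm diameter, 12 mm thick; origin at the centre of its underside, 38 mm above the bench at rest. It goes down with the ram and is itself sprung, giving way upward by up to 25 mm at 0.5 N per mm
- work: loose plywood corner, 80 to 170 g: two rails 30 mm wide, 14 mm high at right angles, at their corner a square post to hold it by, 26 x 26 mm, sides along x and y, top 70 mm above the underside. Origin under the post centre. Square-pad rail runs along +x to x = 126 mm, round-pad rail along +y to y = 126 mm. Starts flat before the mouth, square-pad rail within 0.35 rad of press +x
- square_pad (a point): centre of the top of the square pad (28 x 28 x 4 mm, top 18 mm above the underside), 110 mm from the post's centre and 16 mm from the rail's end
- round_pad (a point): centre of the top of the round pad (28 mm diameter, 4 mm thick, top 18 mm above the underside), 110 mm from the post's centre and 16 mm from the rail's end: it lies on the ram's axis when that end touches the stop bar
- glue_jar: squat yellow plastic glue jar with white lid, 44 mm diameter, 60 mm tall, standing 110 to 140 mm from the ram axis, to press +y; origin under its centre
- tape_roll: paper tape roll lying flat, 70 mm outside diameter, 22 mm tall, 110 to 140 mm from the ram axis, to press -y; origin under its centre
- mug: white mug, 80 mm diameter, 92 mm tall; origin under its centre
- flask: green drinking flask, 72 mm diameter, 235 mm tall; origin under its centre
- figure: small wooden scale figure on a 34 mm square base, 84 mm tall; origin under its centre
- pencil_case: dark blue soft-edged pencil case, 200 x 75 x 60 mm; origin under its centre
There are look-alikes about, which are no part of the job. Of the things that look like the work, take the one that is farthest to the robot's right at the start.

How it is judged:
By the outcome, as a careful person would: the job done as asked, in the order asked, and still so for the second after the job is handed in, while the arm keeps its last pose, push and grip.
It also fails if it takes over 43 s, if anything falls off the work surface, if the arm or the gripper's body presses on something with over 40 N, if the wrist force passes 120 N, or if a joint passes its speed limit or range.

## Working session

There is one attempt and no reset: what is moved stays moved. The work goes in short steps, Python scripts to look and compute and a tool call to move; the robot and the scene stay as the last step left them, time stands still between calls to the robot, and variables do not carry over. Pictures are saved under pics/ and viewed, about 8 in all and at most 12, crops included, and the job is handed in when it is done.

Besides the shell and the picture viewer there is one more tool, called as name([rows], argument=value, ...), one row to a line, values as JSON. servo_tool: Moves the arm, as the interface text tells. Its arguments: {"type":"object","properties":{"rows":{"type":"array","items":{"type":"object","properties":{"offset":{"type":"array","items":{"type":"number"}},"dr":{"type":"array","items":{"type":"number"}},"jaw":{"type":"number"}}}},"newtons":{"type":"number"}},"required":["rows"]}

```bash
mkdir -p pics
cat > h.py <<'E'
from bench import *
import numpy as np, cv2
from scipy.spatial.transform import Rotation as R
def cam(name):
    s=get_state(); c=capture(name)
    if 'mount' in c:
        T=np.eye(4); T[:3,:3]=R.from_euler('xyz',s['orientation'],degrees=True).as_matrix(); T[:3,3]=s['tcp_pos']
        M=T@np.array(c['mount']); c['xyz']=M[:3,3]; c['rotation']=M[:3,:3]
    c['Rm']=np.array(c['rotation']); 
    if c['Rm'].shape!=(3,3): print('rotation',c['rotation']); c['Rm']=R.from_euler('xyz',c['rotation'],degrees=True).as_matrix()
    return c
def rays(c,uv):
    n=cv2.undistortPoints(np.float32(uv).reshape(-1,1,2),np.array(c['mtx']),np.array(c['distortion'])).reshape(-1,2)
    return np.c_[n[:,0],-n[:,1],-np.ones(len(n))]
def onplane(c,uv,z):
    d=rays(c,uv)@c['Rm'].T; o=np.array(c['xyz']); return o+d*((z-o[2])/d[:,2])[:,None]
def atdepth(c,uv):
    uv=np.array(uv).reshape(-1,2); zz=np.array([c['range_z'][int(v),int(u)] for u,v in uv]); return np.array(c['xyz'])+(rays(c,uv)*zz[:,None])@c['Rm'].T
def cloud(c):
    h,w=c['range_z'].shape; g=np.stack(np.meshgrid(np.arange(w),np.arange(h)),-1).reshape(-1,2)
    d=rays(c,g)*c['range_z'].reshape(-1,1); return (np.array(c['xyz'])+d@c['Rm'].T).reshape(h,w,3)
def proj(c,P):
    q=(np.atleast_2d(P)-np.array(c['xyz']))@c['Rm']; q=q*[1,-1,-1]
    return cv2.projectPoints(q.reshape(-1,1,3),np.zeros(3),np.zeros(3),np.array(c['mtx']),np.array(c['distortion']))[0].reshape(-1,2)
def save(n,im,f=1.4): cv2.imwrite('pics/'+n+'.png',cv2.resize(im,None,fx=f,fy=f,interpolation=cv2.INTER_CUBIC)[:,:,::-1])
E
python3 - <<'E'
from h import *
print(get_state())
for n in ('top','side'):
    c=cam(n); print(n,c['xyz'],c['rotation'],c['mtx'],c['distortion']); save(n,c['frame'])
E
```

```text
{'clock': 0.0, 'qpos': array([-73.36899927,  33.92532233,   2.76788368,  92.23642924,
        -1.90796444,  54.01415406,  -1.93186019]), 'joint_velocities': array([ 0.04962079, -0.08086646,  0.02570887,  0.05954138, -0.01052249,
       -0.02506807, -0.06770408]), 'joint_torque': array([-3.20224472e-04, -5.48702037e+01,  1.54694181e+00, -1.98119456e+01,
        9.52686591e-03,  8.94864381e-03, -1.05822167e-05]), 'tcp_pos': array([0.27115276, 0.67153647, 0.2521461 ]), 'orientation': array([-176.67092598,   89.87021477, -108.65590013]), 'wrist_force': array([ 0.63318018, -0.06826257, -0.13260026]), 'moment': array([-0.0006891 , -0.06358888,  0.00360347]), 'width': 1.0057931323886107}
rotation [  4.21446319  -0.11256359 -90.73288402]
top [0.36651236 0.09506217 1.17707913] [  4.21446319  -0.11256359 -90.73288402] [[382.75436255   0.         280.13663555]
 [  0.         382.75436255 214.96689436]
 [  0.           0.           1.        ]] [-0.00355983  0.          0.          0.          0.        ]
rotation [ 41.53631003  -0.55846408 -34.52137935]
side [ 0.07877093 -0.42023458  0.90332468] [ 41.53631003  -0.55846408 -34.52137935] [[392.59118033   0.         281.2670394 ]
 [  0.         392.59118033 204.13231198]
 [  0.           0.           1.        ]] [0.00479811 0.         0.         0.         0.        ]
```

View pics/top.png

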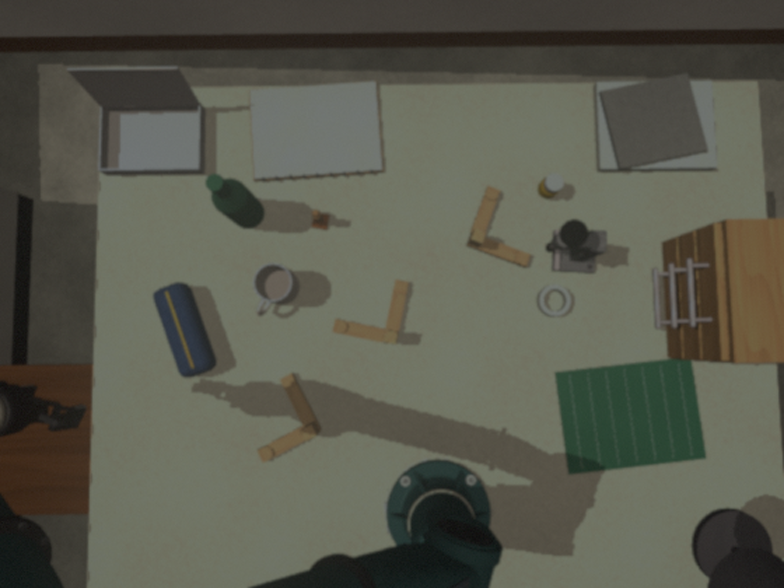

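View pics/side.png

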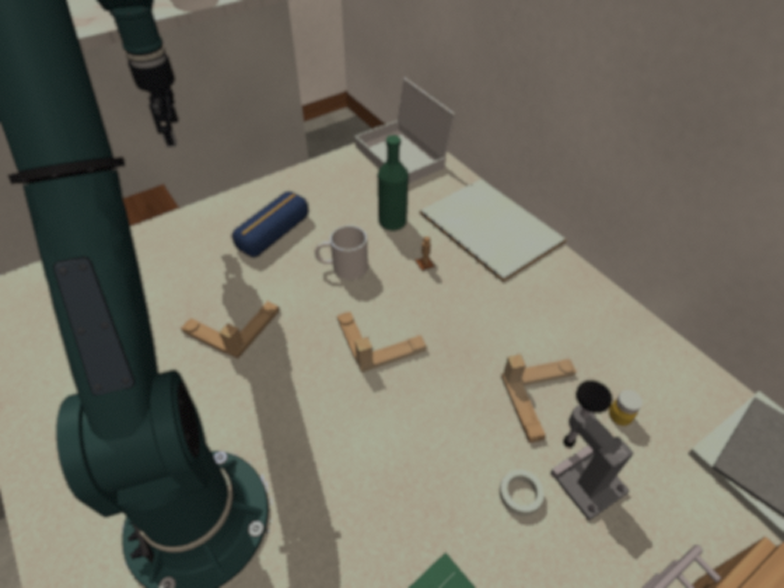

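The top picture shows the rightmost corner piece with its post near (478,238), one rail pointing at the press and the other pointing up. The press knob is at (573,235), the jar at (551,186) and the tape at (555,300). The side view agrees. Next I'll get coarse positions.

Run:
```python
from h import *
c=cam('top'); P=cloud(c); f=c['frame'].astype(int)
save('z',c['frame'])
print('bench z', np.median(P[250:280,300:330,2]))
sub=P[110:225,320:440]
for lo,hi,n in ((.185,.21,'knob'),(.06,.08,'post'),(.125,.145,'arm')):
    m=(sub[...,2]>lo)&(sub[...,2]<hi); q=sub[m]; k,l,st,ce=cv2.connectedComponentsWithStats(m.astype('uint8'))
    for i in range(1,k):
        if st[i,4]>8: p=sub[l==i]; print(n,st[i,4],p.mean(0).round(4),np.ptp(p,axis=0).round(3))
# rails: wood colour
m=(f[...,0]-f[...,2]>45); m[:, :320]=0; m[:,400:]=0; m[:110]=0;m[210:]=0
q=P[m&(P[...,2]>.008)&(P[...,2]<.022)]
print(len(q))
post=onplane(c,[[478/1.4,238/1.4]],.07)[0]; print('post',post)
for (u,v) in ((530,262),(493,190)):
    e=onplane(c,[[u/1.4,v/1.4]],.014)[0]; print(e, np.linalg.norm(e-post), np.degrees(np.arctan2(*(e-post)[[1,0]])))
for (u,v) in ((551,180),(555,300)): print(atdepth(c,[[u/1.4,v/1.4]]),onplane(c,[[u/1.4,v/1.4]],.02))
w=cam('wrist'); print(w['mount'],w['mtx'])
```

```text
rotation [  4.21446319  -0.11256359 -90.73288402]
bench z -6.654739722455894e-05
knob 323 [ 0.5628 -0.2471  0.1957] [0.052 0.052 0.017]
post 25 [ 0.6968 -0.2619  0.0616] [0.021 0.027 0.006]
post 85 [ 0.5846 -0.0904  0.0692] [0.03  0.032 0.013]
post 26 [ 0.5413 -0.3061  0.0693] [0.016 0.03  0.019]
arm 240 [ 0.5573 -0.3106  0.134 ] [0.043 0.066 0.014]
arm 52 [ 0.5572 -0.24    0.134 ] [0.028 0.03  0.014]
7
post [ 0.57774979 -0.08922684  0.07      ]
[ 0.53389111 -0.21116189  0.014     ] 0.14116565265618813 -109.78309302784288
[ 0.6953909  -0.13439478  0.014     ] 0.13789697156889394 -21.004137483792363
[[0.36651236 0.09506217 1.17707913]] [[ 0.71462198 -0.26174103  0.02      ]]
[[ 0.45055117 -0.26634546  0.00322967]] [[ 0.44935054 -0.26118216  0.02      ]]
[[ 8.15981982e-04  3.02225769e-01 -9.53236025e-01 -1.20583054e-01]
 [-3.24458444e-04  9.53236372e-01  3.02225602e-01  7.80158013e-02]
 [ 9.99999614e-01  6.26748318e-05  8.75883406e-04  2.06806539e-03]
 [ 0.00000000e+00  0.00000000e+00  0.00000000e+00  1.00000000e+00]] [[342.71755572   0.         278.15783327]
 [  0.         342.71755572 207.51025624]
 [  0.           0.           1.        ]]
```

Run:
```python
from h import *
s=get_state(); M=R.from_euler('xyz',s['orientation'],degrees=True).as_matrix(); print(M.round(3), s['tcp_pos'],s['clock'])
print('tool y yaw',np.degrees(np.arctan2(M[1,1],M[0,1])),'z yaw',np.degrees(np.arctan2(M[1,2],M[0,2])))
```

```text
[[-0.    -0.927  0.374]
 [-0.001  0.374  0.927]
 [-1.    -0.    -0.001]] [0.27128721 0.67179863 0.2525396 ] 0.2
tool y yaw 158.01102527883938 z yaw 68.01101733592103
```

servo_tool([
  {"offset":[13,-36,2],"dr":[0,0,0.002]},
  {"offset":[13,-36,2],"dr":[0,0,0.002]},
  {"offset":[13,-36,2],"dr":[0,0,0.002]},
  {"offset":[13,-36,2],"dr":[0,0,0.002]},
  {"offset":[13,-36,2],"dr":[0,0,0.002]},
  {"offset":[13,-36,2],"dr":[0,0,0.002]},
  {"offset":[13,-36,2],"dr":[0,0,0.002]},
  {"offset":[13,-36,2],"dr":[0,0,0.002]},
  {"offset":[13,-36,2],"dr":[0,0,0.002]},
  {"offset":[13,-36,2],"dr":[0,0,0.002]},
  {"offset":[13,-36,2],"dr":[0,0,0.002]},
  {"offset":[13,-36,2],"dr":[0,0,0.002]},
  {"offset":[13,-36,2],"dr":[0,0,0.002]},
  {"offset":[13,-36,2],"dr":[0,0,0.002]},
  {"offset":[13,-36,2],"dr":[0,0,0.002]},
  {"offset":[13,-36,2],"dr":[0,0,0.002]},
  {"offset":[13,-36,2],"dr":[0,0,0.002]},
  {"offset":[13,-36,2],"dr":[0,0,0.002]},
  {"offset":[13,-36,2],"dr":[0,0,0.002]},
  {"offset":[13,-36,2],"dr":[0,0,0.002]},
])

```text
invalid input
```

servo_tool([
  {"offset":[13,-30,3]},
  {"offset":[13,-30,3]},
  {"offset":[10,-22,3]},
  {"offset":[0,0,0]},
  {"offset":[0,0,0]},
  {"offset":[0,0,0]},
])

```text
invalid input
```

Run:
```python
from h import *
s=get_state(); print(s['tcp_pos'],s['orientation'],s['qpos'].round(1),s['clock'])
c=cam('wrist'); P=cloud(c); save('w1',c['frame']); np.savez('w1.npz',P=P,f=c['frame'],r=c['Rm'],x=c['xyz'])
```

```text
[0.27128721 0.67179863 0.2525396 ] [-176.22658849   89.91675201 -108.21556719] [-73.4  33.9   2.8  92.2  -1.9  54.   -1.9] 0.2
```

View pics/w1.png

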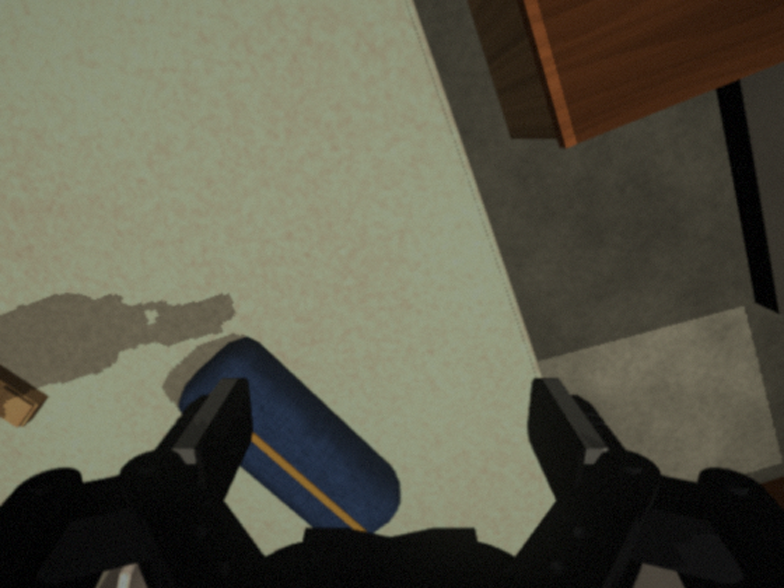

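The picture shows only the pencil case, because both moves were refused. I'll fill in every field in each row and repeat them.

servo_tool([
  {"offset":[13,-36,2],"dr":[0,0,0.002],"jaw":0},
  {"offset":[13,-36,2],"dr":[0,0,0.002],"jaw":0},
  {"offset":[13,-36,2],"dr":[0,0,0.002],"jaw":0},
  {"offset":[13,-36,2],"dr":[0,0,0.002],"jaw":0},
  {"offset":[13,-36,2],"dr":[0,0,0.002],"jaw":0},
  {"offset":[13,-36,2],"dr":[0,0,0.002],"jaw":0},
  {"offset":[13,-36,2],"dr":[0,0,0.002],"jaw":0},
  {"offset":[13,-36,2],"dr":[0,0,0.002],"jaw":0},
  {"offset":[13,-36,2],"dr":[0,0,0.002],"jaw":0},
  {"offset":[13,-36,2],"dr":[0,0,0.002],"jaw":0},
  {"offset":[13,-36,2],"dr":[0,0,0.002],"jaw":0},
  {"offset":[13,-36,2],"dr":[0,0,0.002],"jaw":0},
  {"offset":[13,-36,2],"dr":[0,0,0.002],"jaw":0},
  {"offset":[13,-36,2],"dr":[0,0,0.002],"jaw":0},
  {"offset":[13,-36,2],"dr":[0,0,0.002],"jaw":0},
  {"offset":[13,-36,2],"dr":[0,0,0.002],"jaw":0},
  {"offset":[13,-36,2],"dr":[0,0,0.002],"jaw":0},
  {"offset":[13,-36,2],"dr":[0,0,0.002],"jaw":0},
  {"offset":[13,-36,2],"dr":[0,0,0.002],"jaw":0},
  {"offset":[13,-36,2],"dr":[0,0,0.002],"jaw":0},
])

```text
clock: 1.92
tcp_pos: [0.5317, -0.0496, 0.2936]
orientation: [-47.7, 90.0, 22.7]
wrist_force: [0.2, 0.9, -0.3]
width: 0.997
```

servo_tool([
  {"offset":[13,-30,3],"dr":[0,0,0],"jaw":0},
  {"offset":[13,-30,3],"dr":[0,0,0],"jaw":0},
  {"offset":[10,-22,3],"dr":[0,0,0],"jaw":0},
  {"offset":[0,0,0],"dr":[0,0,0],"jaw":0},
  {"offset":[0,0,0],"dr":[0,0,0],"jaw":0},
  {"offset":[0,0,0],"dr":[0,0,0],"jaw":0},
])

```text
clock: 2.42
tcp_pos: [0.567, -0.1288, 0.3019]
orientation: [66.6, 89.9, 136.9]
wrist_force: [-0.0, -0.2, -0.4]
width: 1.005
```

Run:
```python
from h import *
s=get_state(); print(s['tcp_pos'],s['orientation'],s['qpos'].round(1),s['clock'])
c=cam('wrist'); P=cloud(c); save('w2',c['frame']); np.savez('w2.npz',P=P,f=c['frame'],r=c['Rm'],x=c['xyz'])
f=c['frame'].astype(int)
for p in ((.5628,-.247,.197),(.58,-.09,.07)): print(proj(c,p))
hsv=cv2.cvtColor(c['frame'],cv2.COLOR_RGB2HSV)
print('wood?',(((hsv[...,0]<22)&(hsv[...,1]>90)&(P[...,2]<.03)&(P[...,2]>.008)).sum()))
for lo,hi,n in ((.185,.21,'knob'),(.063,.078,'70'),(.125,.145,'arm'),(.009,.0165,'rail'),(.0165,.026,'20')):
    m=(P[...,2]>lo)&(P[...,2]<hi)&(abs(P[...,1]+.2)<.2)
    k,l,st,ce=cv2.connectedComponentsWithStats(m.astype('uint8'))
    for i in range(1,k):
        if st[i,4]>60:
            p=P[l==i]; (cx,cy),(a,b),an=cv2.minAreaRect(np.float32(p[:,:2]*1000)); print(n,st[i,4],p.mean(0).round(4),'rect',round(cx,1),round(cy,1),round(a,1),round(b,1),round(an,1),'px',ce[i].round())
```

```text
[ 0.56700988 -0.12881284  0.30193836] [ 66.59834148  89.91763941 136.9371126 ] [ -2.7  20.8  14.6 108.8  -6.6  51.3  85.5] 2.4167
[[121.29532925 262.84129022]]
[[315.33544626 176.29626669]]
wood? 6122
knob 3660 [ 0.56   -0.2422  0.196 ] rect 561.6 -245.4 48.3 51.6 20.5 px [126. 257.]
70 628 [ 0.5838 -0.0876  0.0696] rect 584.4 -87.4 26.3 26.2 68.5 px [319. 179.]
70 155 [ 0.5414 -0.3013  0.0706] rect 538.6 -307.3 33.6 13.1 58.5 px [118. 208.]
arm 2231 [ 0.5541 -0.283   0.1346] rect 560.5 -279.0 102.0 44.6 86.3 px [112. 235.]
rail 97 [ 0.4557 -0.2275  0.0128] rect 454.0 -229.3 13.2 53.6 83.3 px [163. 105.]
rail 135 [ 0.4442 -0.2745  0.0127] rect 445.1 -270.8 20.5 46.0 68.9 px [122. 110.]
rail 3278 [ 0.5979 -0.127   0.0138] rect 616.0 -159.4 141.3 141.7 68.7 px [286. 189.]
rail 82 [ 0.5364 -0.2598  0.0128] rect 537.0 -260.0 2.7 41.5 88.8 px [167. 179.]
rail 1456 [ 0.5305 -0.3059  0.012 ] rect 537.1 -313.0 77.0 48.9 86.2 px [132. 187.]
rail 84 [ 0.6861 -0.2435  0.0129] rect 688.5 -245.9 41.9 16.2 55.7 px [226. 278.]
rail 174 [ 0.8046 -0.3685  0.0126] rect 806.4 -368.4 2.7 98.9 89.7 px [179. 370.]
20 1724 [ 0.4496 -0.2565  0.0217] rect 450.4 -256.8 68.4 68.2 14.8 px [135. 109.]
20 532 [ 0.5444 -0.1897  0.0179] rect 544.1 -189.6 28.1 28.1 69.3 px [222. 167.]
20 399 [ 0.5386 -0.2655  0.0198] rect 540.4 -265.9 12.6 48.8 86.3 px [162. 184.]
20 99 [ 0.5456 -0.3003  0.0212] rect 541.9 -304.9 39.5 18.1 46.9 px [139. 199.]
20 93 [ 0.5979 -0.2672  0.0195] rect 594.9 -264.9 11.1 28.5 59.9 px [181. 227.]
20 322 [ 0.6867 -0.1274  0.0178] rect 686.7 -127.2 26.1 28.4 72.8 px [309. 253.]
20 114 [ 0.6865 -0.2433  0.0213] rect 690.9 -245.2 42.8 19.0 46.4 px [225. 281.]
20 335 [ 0.798  -0.3717  0.0194] rect 804.3 -373.0 96.0 12.1 0.5 px [174. 370.]
```

View pics/w2.png

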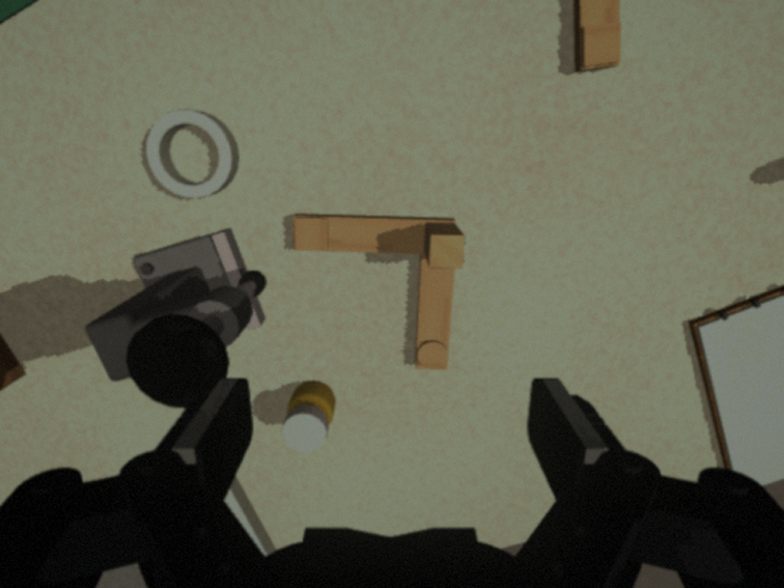

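The wrist view shows the work's post at (443,247), the square rail toward the press, the round pad at (432,352), the knob at (178,360) and the pale stop bar at (235,275). The sizes and distances check out: pads 109.9 and 109.8 mm from the post, and the bar face 15.5 mm from the axis. I'll grasp the post now.

servo_tool([
  {"offset":[9,21,0],"dr":[0,0,-0.015],"jaw":0},
  {"offset":[8,20,-10],"dr":[0,0,-0.015],"jaw":0},
  {"offset":[0,0,-38],"dr":[0,0,0],"jaw":0},
  {"offset":[0,0,-40],"dr":[0,0,0],"jaw":0},
  {"offset":[0,0,-40],"dr":[0,0,0],"jaw":0},
  {"offset":[0,0,-40],"dr":[0,0,0],"jaw":0},
  {"offset":[0,0,-38],"dr":[0,0,0],"jaw":0},
  {"offset":[0,0,-28],"dr":[0,0,0],"jaw":0},
  {"offset":[0,0,-18],"dr":[0,0,0],"jaw":0},
  {"offset":[0,0,0],"dr":[0,0,0],"jaw":0},
  {"offset":[0,0,0],"dr":[0,0,0],"jaw":0},
  {"offset":[0,0,0],"dr":[0,0,0],"jaw":160},
  {"offset":[0,0,0],"dr":[0,0,0],"jaw":200},
  {"offset":[0,0,0],"dr":[0,0,0],"jaw":220},
  {"offset":[0,0,0],"dr":[0,0,0],"jaw":255},
  {"offset":[0,0,0],"dr":[0,0,0],"jaw":255},
  {"offset":[0,0,0],"dr":[0,0,0],"jaw":255},
  {"offset":[0,0,0],"dr":[0,0,0],"jaw":255},
], newtons=40)

```text
clock: 3.97
tcp_pos: [0.585, -0.0889, 0.0514]
orientation: [-68.5, 89.9, 0.0]
wrist_force: [-1.0, 0.6, 6.4]
width: 0.302
```

servo_tool([
  {"offset":[0,0,6],"dr":[0,0,0],"jaw":255},
  {"offset":[0,0,9],"dr":[0,0,0],"jaw":255},
  {"offset":[-2,10,0],"dr":[0,0,-0.1],"jaw":255},
  {"offset":[-3,9,0],"dr":[0,0,-0.116],"jaw":255},
  {"offset":[-3,0,0],"dr":[0,0,-0.116],"jaw":255},
  {"offset":[-3,0,0],"dr":[0,0,-0.116],"jaw":255},
  {"offset":[-3,0,0],"dr":[0,0,-0.116],"jaw":255},
  {"offset":[-2,0,0],"dr":[0,0,-0.116],"jaw":255},
  {"offset":[0,0,0],"dr":[0,0,-0.116],"jaw":255},
  {"offset":[0,0,0],"dr":[0,0,-0.116],"jaw":255},
  {"offset":[0,0,0],"dr":[0,0,-0.116],"jaw":255},
  {"offset":[0,0,0],"dr":[0,0,-0.116],"jaw":255},
  {"offset":[0,0,0],"dr":[0,0,-0.116],"jaw":255},
  {"offset":[0,0,0],"dr":[0,0,0],"jaw":255},
  {"offset":[0,0,0],"dr":[0,0,0],"jaw":255},
  {"offset":[0,0,0],"dr":[0,0,0],"jaw":255},
])

```text
clock: 5.3
tcp_pos: [0.5686, -0.0695, 0.0655]
orientation: [45.4, 90.0, 41.9]
wrist_force: [-0.1, -0.4, -1.8]
width: 0.303
```

```bash
cat > st.py <<'E'
from h import *
def pose(s):
    M=R.from_euler('xyz',s['orientation'],degrees=True).as_matrix(); return 'tcp',s['tcp_pos'].round(4),'tilt',M[:2,0].round(4),'zyaw',round(np.degrees(np.arctan2(M[1,2],M[0,2])),2),'F',s['wrist_force'].round(1),'w',round(s['width'],3),'t',s['clock']
E
python3 - <<'E'
from st import *
s=get_state(); print(pose(s),s['qpos'].round(0))
t=cam('top'); w=cam('wrist'); d=cam('side')
for n,c in (('top',t),('wrist',w),('side',d)):
    P=cloud(c); hsv=cv2.cvtColor(c['frame'],cv2.COLOR_RGB2HSV)
    m=(hsv[...,0]<25)&(hsv[...,1]>70)&(P[...,2]>.018)&(P[...,2]<.045)&(abs(P[...,1]+.1)<.16)&(abs(P[...,0]-.53)<.2)
    for lo,hi,k in ((.022,.032,'rail'),(.0315,.04,'pad')):
        mm=m&(P[...,2]>lo)&(P[...,2]<hi); kk,l,st,ce=cv2.connectedComponentsWithStats(mm.astype('uint8'))
        for i in range(1,kk):
            if st[i,4]>12: p=P[l==i]; r=cv2.minAreaRect(np.float32(p[:,:2]*1000)); print(n,k,st[i,4],p.mean(0).round(4),np.round(r[0],1),np.round(r[1],1),round(r[2],1),ce[i].round())
im=np.hstack([w['frame'][:,:],]); 
a=t['frame'][100:240,280:460]; b=d['frame'][200:410,300:510]
cv2.imwrite('pics/m3.png',np.hstack([cv2.resize(w['frame'],(373,280)),cv2.resize(b,(280,280))])[:,:,::-1])
E
```

```text
('tcp', array([ 0.5686, -0.0695,  0.0655]), 'tilt', array([0.0003, 0.0002]), 'zyaw', np.float64(-3.45), 'F', array([-0.1, -0.4, -1.8]), 'w', 0.303, 't', 5.3) [-16.  42.  26. 119. -40.  27.  37.]
rotation [  4.21446319  -0.11256359 -90.73288402]
rotation [ 41.53631003  -0.55846408 -34.52137935]
top rail 13 [ 0.6982 -0.238   0.0287] [ 700.3 -238.5] [ 5.8 21.8] 86.2 [387. 133.]
top rail 101 [ 0.5608 -0.1747  0.0287] [ 561.5 -176.1] [37.4 28.2] 86.6 [368. 178.]
top pad 20 [ 0.6868 -0.2457  0.0355] [ 689.  -244.3] [33.2 11.9] 33.0 [390. 136.]
top pad 27 [ 0.5625 -0.1776  0.0333] [ 564.5 -178.9] [14.9 26.5] 43.9 [369. 177.]
wrist rail 9914 [ 0.5105 -0.06    0.0281] [512.1 -63.8] [ 31.4 139.3] 86.3 [163. 251.]
wrist rail 17 [ 0.4638 -0.0728  0.0317] [463.9 -73.2] [3.2 3.3] 65.3 [ 74. 282.]
wrist rail 1183 [ 0.5643 -0.1371  0.028 ] [ 564.3 -137.9] [19. 30.] 86.9 [278. 369.]
wrist pad 2788 [ 0.4591 -0.0598  0.0326] [458.9 -60.2] [28.3 29.8] 86.7 [ 58. 260.]
wrist pad 371 [ 0.5693 -0.0545  0.0358] [569.3 -54.6] [ 1.6 25.6] 86.9 [278. 241.]
side rail 862 [ 0.5354 -0.1053  0.0283] [ 531.1 -103.6] [ 99.2 195. ] 41.6 [356. 280.]
side rail 16 [ 0.6806 -0.2521  0.0277] [ 680.4 -252. ] [15.5  3.6] 76.7 [439. 294.]
side pad 16 [ 0.5633 -0.0825  0.0355] [564.7 -83.1] [ 8.6 22.1] 70.1 [358. 267.]
side pad 92 [ 0.459  -0.0639  0.0336] [458.5 -64.9] [30.1 27.9] 84.1 [322. 282.]
side pad 29 [ 0.6845 -0.2488  0.0352] [ 684.3 -246.8] [26.8  9.8] 61.1 [440. 291.]
side pad 65 [ 0.5594 -0.1805  0.033 ] [ 559.6 -180.5] [23.9 25.1] 26.8 [384. 297.]
```

View pics/m3.png

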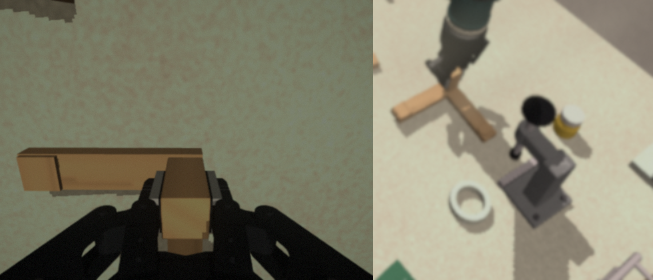

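The wrist half shows the square rail in hand, pad at (38,172). The side half shows the round rail aimed at the press, with a small black ball near (515,153) on the press front. I'll check that ball for clearance.

Run:
```python
import numpy as np
d=np.load('w2.npz'); P=d['P']
p=P[193:212,168:192].reshape(-1,3); p=p[p[:,2]>.06]; print(len(p),p.min(0).round(3),p.max(0).round(3),np.median(p,0).round(3))
a=np.radians(-93.7); x=np.array([np.cos(a),np.sin(a)]); q=P.reshape(-1,3); q=q[(q[:,2]>.025)&(abs(q[:,1]+.28)<.14)&(abs(q[:,0]-.56)<.07)]
r=q[:,:2]-[.5623,-.246]; u=r@x; v=r@[-x[1],x[0]]
for z in np.arange(.03,.2,.02):
    m=(q[:,2]>z)&(q[:,2]<z+.02)
    if m.sum()>5: print(round(z,2),m.sum(),'x',u[m].min().round(3),u[m].max().round(3),'y',v[m].min().round(3),v[m].max().round(3))
```

```text
121 [ 0.494 -0.246  0.065] [ 0.567 -0.101  0.423] [ 0.557 -0.239  0.078]
0.03 327 x -0.011 0.08 y -0.022 0.01
0.05 321 x -0.01 0.08 y -0.022 0.01
0.07 258 x -0.008 0.081 y -0.022 0.004
0.09 279 x -0.018 0.08 y -0.022 0.013
0.11 726 x -0.018 0.081 y -0.022 0.014
0.13 2075 x -0.018 0.084 y -0.022 0.023
0.15 15 x -0.008 -0.004 y -0.006 0.0
0.17 178 x -0.027 0.004 y -0.025 0.016
0.19 3482 x -0.027 0.025 y -0.025 0.025
```

servo_tool([
  {"offset":[0.5,0,-6],"dr":[0,0,-0.003],"jaw":255},
  {"offset":[0,0,-6],"dr":[0,0,0],"jaw":255},
  {"offset":[0,-10,0],"dr":[0,0,0],"jaw":255},
  {"offset":[0,-14,0],"dr":[0,0,0],"jaw":255},
  {"offset":[0,-14,0],"dr":[0,0,0],"jaw":255},
  {"offset":[0,-12,0],"dr":[0,0,0],"jaw":255},
  {"offset":[0,-8,0],"dr":[0,0,0],"jaw":255},
  {"offset":[0,-4,0],"dr":[0,0,0],"jaw":255},
  {"offset":[0,0,0],"dr":[0,0,0],"jaw":255},
  {"offset":[0,0,-1.5],"dr":[0,0,0],"jaw":255},
  {"offset":[0,0,0],"dr":[0,0,0],"jaw":255},
  {"offset":[0,0,0],"dr":[0,0,0],"jaw":255},
])

```text
clock: 6.45
tcp_pos: [0.569, -0.1308, 0.0517]
orientation: [112.7, 90.0, 109.0]
wrist_force: [0.2, -1.0, -2.5]
width: 0.299
```

servo_tool([
  {"offset":[0,0,-0.7],"dr":[0,0,0],"jaw":255},
  {"offset":[0,-2,0],"dr":[0,0,0],"jaw":255},
  {"offset":[0,-2,0],"dr":[0,0,0],"jaw":255},
  {"offset":[0,-1,0],"dr":[0,0,0],"jaw":255},
  {"offset":[0,0,0],"dr":[0,0,0],"jaw":255},
])

```text
clock: 6.87
tcp_pos: [0.5694, -0.1364, 0.0514]
orientation: [33.5, 90.0, 29.8]
wrist_force: [-0.4, 2.5, 4.4]
width: 0.302
```

servo_tool([
  {"offset":[0,-1,0],"dr":[0,0,0],"jaw":255},
  {"offset":[0,-1,0],"dr":[0,0,0],"jaw":255},
  {"offset":[0,0,0],"dr":[0,0,0],"jaw":255},
  {"offset":[0,0,0],"dr":[0,0,0],"jaw":255},
])

```text
clock: 7.2
tcp_pos: [0.5694, -0.1378, 0.0514]
orientation: [77.4, 89.9, 73.7]
wrist_force: [-0.1, 3.8, 4.4]
width: 0.3
```

Run:
```python
from st import *
print(pose(get_state()))
```

```text
('tcp', array([ 0.5694, -0.1378,  0.0514]), 'tilt', array([0.0004, 0.0014]), 'zyaw', np.float64(-3.73), 'F', array([-0.1,  3.8,  4.4]), 'w', 0.3, 't', 7.2)
```

servo_tool([
  {"offset":[0,-1,0],"dr":[0,0,0],"jaw":255},
  {"offset":[0,-1,0],"dr":[0,0,0],"jaw":255},
  {"offset":[0,0,0],"dr":[0,0,0],"jaw":255},
  {"offset":[0,0,0],"dr":[0,0,0],"jaw":255},
])

```text
clock: 7.53
tcp_pos: [0.5694, -0.1378, 0.0514]
orientation: [98.2, 89.7, 94.5]
wrist_force: [-0.8, 7.0, 7.3]
width: 0.304
```

Run:
```python
from st import *
print(pose(get_state()))
```

```text
('tcp', array([ 0.5694, -0.1378,  0.0514]), 'tilt', array([-0.0004,  0.0046]), 'zyaw', np.float64(-3.72), 'F', array([-0.8,  7. ,  7.3]), 'w', 0.304, 't', 7.5333)
```

servo_tool([
  {"offset":[0,1.5,0],"dr":[0,0,0],"jaw":255},
  {"offset":[0,0,0],"dr":[0,0,0],"jaw":255},
  {"offset":[0,0,0],"dr":[0,0,0],"jaw":200},
  {"offset":[0,0,0],"dr":[0,0,0],"jaw":100},
  {"offset":[0,0,0],"dr":[0,0,0],"jaw":0},
  {"offset":[0,0,0],"dr":[0,0,0],"jaw":0},
  {"offset":[0,0,0],"dr":[0,0,0],"jaw":0},
  {"offset":[0,0,15],"dr":[0,0,0],"jaw":0},
  {"offset":[0,0,30],"dr":[0,0,0],"jaw":0},
  {"offset":[0,0,40],"dr":[0,0,0],"jaw":0},
  {"offset":[0,0,40],"dr":[0,0,0],"jaw":0},
  {"offset":[0,0,40],"dr":[0,0,0],"jaw":0},
  {"offset":[0,0,40],"dr":[0,0,0],"jaw":0},
  {"offset":[0,0,25],"dr":[0,0,0],"jaw":0},
  {"offset":[0,0,0],"dr":[0,0,0],"jaw":0},
  {"offset":[0,0,0],"dr":[0,0,0],"jaw":0},
  {"offset":[0,0,0],"dr":[0,0,0],"jaw":0},
])

```text
clock: 8.95
tcp_pos: [0.5682, -0.1389, 0.2802]
orientation: [165.3, 89.9, 161.5]
wrist_force: [-0.3, 0.3, -0.1]
width: 1.002
```

Run:
```python
from st import *
print(pose(get_state()))
c=cam('wrist'); P=cloud(c); save('w4',c['frame']); np.savez('w4.npz',P=P,f=c['frame'])
hsv=cv2.cvtColor(c['frame'],cv2.COLOR_RGB2HSV); wood=(hsv[...,0]<25)&(hsv[...,1]>70)
for lo,hi,n,mk in ((.185,.21,'knob',True),(.063,.078,'post',wood),(.009,.0165,'rail',wood),(.0165,.024,'pad',wood),(.0165,.024,'bar',~wood)):
    m=(P[...,2]>lo)&(P[...,2]<hi)&(abs(P[...,1]+.18)<.16)&(abs(P[...,0]-.54)<.12)&mk
    k,l,st,ce=cv2.connectedComponentsWithStats(m.astype('uint8'))
    for i in range(1,k):
        if st[i,4]>60:
            p=P[l==i]; r=cv2.minAreaRect(np.float32(p[:,:2]*1000)); print(n,st[i,4],p.mean(0).round(4),np.round(r[0],1),np.round(r[1],1),round(r[2],1),'px',ce[i].round())
```

```text
('tcp', array([ 0.5682, -0.1389,  0.2802]), 'tilt', array([-0.0015,  0.0005]), 'zyaw', np.float64(-3.78), 'F', array([-0.3,  0.3, -0.1]), 'w', 1.002, 't', 8.95)
knob 3131 [ 0.5634 -0.2379  0.1957] [ 563.5 -240.4] [42.7 50.9] 86.2 px [281. 355.]
post 699 [ 0.5693 -0.1351  0.0698] [ 569.6 -135.8] [26.2 25.8] 86.0 px [280. 179.]
rail 2055 [ 0.5144 -0.1305  0.0139] [ 512.8 -131.7] [ 30.4 139.1] 86.0 px [231. 167.]
rail 1471 [ 0.565 -0.201  0.014] [ 564.2 -212.9] [99.3 30.3] 85.6 px [279. 222.]
pad 615 [ 0.4599 -0.128   0.0182] [ 459.8 -127.9] [28.8 28.9] 86.6 px [183. 169.]
pad 241 [ 0.562  -0.2413  0.018 ] [ 562.1 -242.5] [26.4 22.2] 0.9 px [279. 254.]
bar 1093 [ 0.457  -0.2534  0.0216] [ 454.8 -255.9] [61.  69.2] 18.3 px [195. 269.]
bar 277 [ 0.5348 -0.265   0.0198] [ 535.3 -265.4] [12.1 37.2] 86.0 px [259. 274.]
bar 277 [ 0.5887 -0.2686  0.0198] [ 588.2 -268.8] [12.2 36.4] 86.5 px [302. 274.]
```

View pics/w4.png

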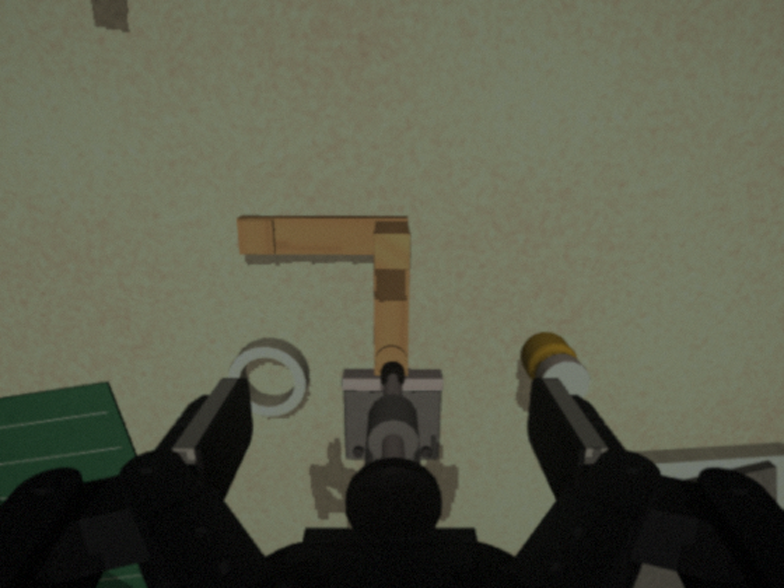

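Placed well: the post is at (392,247), the rail end touches the bar at (392,378), and the bar pieces lie symmetric on both sides. The computed pad centre is about (562.2, -245.4) and the ram axis about (563, -245), so they agree to under 1 mm. Next I'll close the jaws and go above the knob.

servo_tool([
  {"offset":[0,0,0],"dr":[0,0,0],"jaw":255},
  {"offset":[-1,-26,0],"dr":[0,0,0],"jaw":255},
  {"offset":[-1,-27,0],"dr":[0,0,0],"jaw":255},
  {"offset":[-2,-27,0],"dr":[0,0,0],"jaw":255},
  {"offset":[-1,-26.5,0],"dr":[0,0,0],"jaw":255},
  {"offset":[0,0,0],"dr":[0,0,0],"jaw":255},
  {"offset":[0,0,0],"dr":[0,0,0],"jaw":255},
  {"offset":[0,0,0],"dr":[0,0,0],"jaw":255},
  {"offset":[0,0,0],"dr":[0,0,0],"jaw":255},
  {"offset":[0,0,-30],"dr":[0,0,0],"jaw":255},
  {"offset":[0,0,-24],"dr":[0,0,0],"jaw":255},
  {"offset":[0,0,-4],"dr":[0,0,0],"jaw":255},
  {"offset":[0,0,0],"dr":[0,0,0],"jaw":255},
  {"offset":[0,0,0],"dr":[0,0,0],"jaw":255},
])

```text
clock: 10.17
tcp_pos: [0.5645, -0.2452, 0.2235]
orientation: [-29.4, 90.0, -33.1]
wrist_force: [0.4, -0.5, 0.8]
width: -0.004
```

servo_tool([
  {"offset":[-1,0,-4],"dr":[0,0,0],"jaw":255},
  {"offset":[0,0,-4],"dr":[0,0,0],"jaw":255},
  {"offset":[0,0,-4],"dr":[0,0,0],"jaw":255},
  {"offset":[0,0,-4],"dr":[0,0,0],"jaw":255},
  {"offset":[0,0,0],"dr":[0,0,0],"jaw":255},
  {"offset":[0,0,0],"dr":[0,0,0],"jaw":255},
])

```text
clock: 10.67
tcp_pos: [0.564, -0.2464, 0.2077]
orientation: [-24.0, 89.8, -27.8]
wrist_force: [2.3, 0.1, 4.0]
width: 0.001
```

servo_tool([
  {"offset":[0,0,-4],"dr":[0,0,0],"jaw":255},
  {"offset":[0,0,-4],"dr":[0,0,0],"jaw":255},
  {"offset":[0,0,-4],"dr":[0,0,0],"jaw":255},
  {"offset":[0,0,-4],"dr":[0,0,0],"jaw":255},
  {"offset":[0,0,-2.5],"dr":[0,0,0],"jaw":255},
  {"offset":[0,0,0],"dr":[0,0,0],"jaw":255},
  {"offset":[0,0,0],"dr":[0,0,0],"jaw":255},
  {"offset":[0,0,0],"dr":[0,0,0],"jaw":255},
])

```text
clock: 11.33
tcp_pos: [0.564, -0.2464, 0.1906]
orientation: [1.7, 89.8, -2.1]
wrist_force: [-0.1, 1.5, 12.5]
width: -0.002
```

Run:
```python
from st import *
print(pose(get_state()))
d=cam('side'); t=cam('top')
for n,c in (('top',t),('side',d)):
    P=cloud(c); m=(abs(P[...,0]-.563)<.022)&(abs(P[...,1]+.246)<.022)&(P[...,2]<.19)&(P[...,2]>.155)
    print(n,m.sum(),np.percentile(P[m][:,2],[10,50,90]).round(4) if m.sum() else '')
    q=proj(c,[[.563,-.246,.1]])[0].astype(int); print(q)
    a=c['frame'][max(q[1]-90,0):q[1]+80,max(q[0]-120,0):q[0]+80]; cv2.imwrite('pics/p5%s.png'%n,cv2.resize(a,None,fx=3,fy=3,interpolation=cv2.INTER_CUBIC)[:,:,::-1])
```

```text
('tcp', array([ 0.564 , -0.2464,  0.1906]), 'tilt', array([ 0.0028, -0.0001]), 'zyaw', np.float64(-3.79), 'F', array([-0.1,  1.5, 12.5]), 'w', -0.002, 't', 11.3333)
rotation [ 41.53631003  -0.55846408 -34.52137935]
rotation [  4.21446319  -0.11256359 -90.73288402]
top 78 [0.164  0.1677 0.1799]
[398 172]
side 259 [0.1665 0.169  0.1806]
[411 303]
```

View pics/p5side.png

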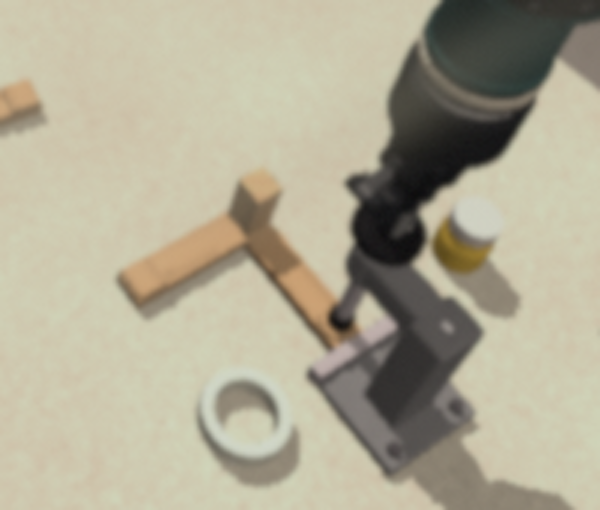

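The picture shows the foot on the round pad at (342,318), the piece in place against the bar, and the jar and tape untouched. The tip reads 28.4 mm of travel, so I'll go a little deeper.

servo_tool([
  {"offset":[0,0,-1],"dr":[0,0,0],"jaw":255},
  {"offset":[0,0,-0.9],"dr":[0,0,0],"jaw":255},
  {"offset":[0,0,0],"dr":[0,0,0],"jaw":255},
  {"offset":[0,0,0],"dr":[0,0,0],"jaw":255},
  {"offset":[0,0,0],"dr":[0,0,0],"jaw":255},
  {"offset":[0,0,0],"dr":[0,0,0],"jaw":255},
])

```text
clock: 11.93
tcp_pos: [0.564, -0.2464, 0.1889]
orientation: [4.9, 89.8, 1.1]
wrist_force: [-1.1, 0.6, 14.2]
width: 0.002
```

Run:
```python
from st import *
print(pose(get_state()))
for n in ('top','side'):
    c=cam(n); P=cloud(c); h=cv2.cvtColor(c['frame'],cv2.COLOR_RGB2HSV)
    m=(abs(P[...,0]-.563)<.022)&(abs(P[...,1]+.246)<.022)&(P[...,2]<.175)&(P[...,2]>.155)
    print(n,m.sum(),np.percentile(P[m][:,2],[10,50,90]).round(4))
    w=(h[...,0]<25)&(h[...,1]>70)&(abs(P[...,0]-.569)<.03)&(abs(P[...,1]+.136)<.03)&(abs(P[...,2]-.07)<.006)
    if w.sum(): print('post',w.sum(),P[w].mean(0).round(4))
print(pose(get_state()))
```

```text
('tcp', array([ 0.564 , -0.2464,  0.1889]), 'tilt', array([0.0029, 0.0001]), 'zyaw', np.float64(-3.79), 'F', array([-1.1,  0.6, 14.2]), 'w', 0.002, 't', 11.9333)
rotation [  4.21446319  -0.11256359 -90.73288402]
top 64 [0.162  0.1658 0.1693]
post 73 [ 0.5683 -0.138   0.0692]
rotation [ 41.53631003  -0.55846408 -34.52137935]
side 224 [0.1648 0.1673 0.1692]
post 104 [ 0.5671 -0.1393  0.07  ]
('tcp', array([ 0.564 , -0.2464,  0.189 ]), 'tilt', array([ 0.003, -0.   ]), 'zyaw', np.float64(-3.8), 'F', array([-0.6,  1.2, 14.7]), 'w', 0.007, 't', 12.0333)
```

Tip height 0.167 m, force about 13–14.5 N, and both cameras see the knob top at about 0.167 m. Handing in.

```bash
python3 -c "
from bench import *
print(hand_in())"
```

```text
the job is handed in; nothing more can be done
None
```

I turned the rightmost plywood corner, laid it flat with its round-pad rail in the press and the end against the stop bar, and let go. Then I pushed the knob down 30 mm with the closed fingertips and handed in at about 12 s while still holding it there.

- **Placing:** after release, the round pad measured within about 1 mm of the ram axis and the rail was square to the bar to about 0.3°. Before release, the piece stopped against the bar and the pushing force rose.
- **Pressing:** the fingertips were at 0.167 m. The cameras put the knob top at 0.166 m (top) and 0.167 m (side), and the force was about 14 N against the expected 13 N. A side picture taken about 1.6 mm before full travel showed the foot on the round pad, with the jar and tape where they had stood.
- **Disagreements:** in the final check the top and side cameras put the post 2–4 mm from where the wrist camera had it. They see only part of the post, so I took this as calibration error plus partial view rather than movement. My first two move calls were refused because their rows left out fields; nothing moved then.

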